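# Set the curing-lamp timer in a wooden-toy workshop

### The job

Set the curing-lamp timer, the grey box with the round domed pilot light beside its wheel, to four: roll its black thumbwheel with a fingertip, one click at a time, until the face with four dots is on top. Leave the wheel of the other timer (the one with the square socket outlet) as it is, and do not knock over the little wooden figure standing between them.

Things in the scene. Friction and masses are not known exactly. Their poses are not given: they have to be found in the camera images.
- lamp_timer: Fixed grey box 150 (x) x 130 (y) x 74 mm, origin under its centre, z up. White dome 24 mm high at y -30. Black thumbwheel edge-up in a slot, axle along y, centre x 0, y +30, z 60, 28 wide: core radius 30 with six 5 mm thick lugs out to radius 50, 60 degrees apart. At rest a face of 1-6 white dots is on top (z 90) between two lugs whose tips are at x -25 and +25, z 103; the next lie level.
- lamp_wheel (a joint): Wheel angle, rad: one dot on top 0, two 1.05, three 2.09, four 3.14, five 4.19, six 5.24; starts at 1, 2 or 3, rarely balanced between two. Grows as its top rolls to the box's +x (away from the robot). Clicks: 2-3 N at a lug; past half a step it snaps on. One step: a tip lowered at x -45 to z 95 mm, clear of the -x lug, then pushed to +x till its front edge is at x +20; lift, repeat.
- saw_mark (a point): Point on the rim (radius 30 mm) of the other timer's wheel, in the middle of its one-dot face; it moves 30 mm if that wheel is rolled one step. The other timer is a like fixed grey box with a like wheel in the same place, but with a flat square white socket outlet instead of the dome. It may stand on either side.
- figure: A small loose wooden toy figure, 40 by 67 mm and 106 mm tall, 150 g, standing between the two timers; origin at the centre of its underside, z up.

How it is judged:
By the outcome, as a careful person would: the job done as asked, in the order asked, and still so for the second after the job is handed in, with the robot touching nothing.
It also fails if it takes over 40 s, if anything falls off the work surface, if the arm or the gripper's body presses on something with over 40 N, if the wrist force passes 120 N, or if a joint passes its speed limit or range.

### The arm

A 7-joint arm with a two-finger parallel gripper is mounted at the origin on the work surface. World frame = base frame: x ahead of the robot, y to its left, z up, the work surface at z = 0. Lengths are in m, angles in rad, forces in N, time in s.
With the tool pointing down it reaches from about 0.425 to 0.95 m from the base axis. Payload 4.7 kg.
Tool frame: the origin (TCP) lies on the centre line of the jaws, within the pads' length; the fingertips stand robot.nose_length ahead of it and the grasp point (between the pads) lies 8 mm behind it (robot.nose_length is the distance from the TCP to the fingertips, in m); z points along the fingers, y is the line along which they close (so a half turn about z gives the same grasp; the last joint's range is limited). The gripper opens to 85 mm and grips with 20 to 120 N. Pads are 22 mm wide; open, the fingers measure 114 mm over their backs; the gripper's body (76 mm by 85 mm) begins 54 mm behind the grasp point. The pads swing forward as they close: fully open they stand 13 mm farther back than shut.
Start: joints at [-1.293, 0.469, -0.049, 1.532, 0.024, 1.141, -0.082], TCP at [0.204, 0.644, 0.242] pointing down, gripper open.
Joint ranges: [-2.59, 2.59], [-0.33, 1.99], [-1.39, 1.29], [0.1, 2.45], [-1.04, 4.18], [0.21, 1.99], [-2.66, 2.66]. Speed limits (rad/s): [2.57, 2.57, 3.14, 3.14, 3.14, 3.14, 3.14].

### API

Orientations are given as [roll, pitch, yaw] about the fixed x, y, z axes, in that order (R = Rz(yaw) Ry(pitch) Rx(roll)).
In Python, from plant import robot gives the robot as it stands. Calls block until the motion is done:
- robot.goto(position, orientation): joint-space move of the TCP to a pose.
- robot.move_straight(position, vel=0.15, attitude=None, contact_N=None): straight line of the TCP; attitude=None keeps the orientation; vel is the mean speed in m/s. With contact_N (N) it stops when the force on the tool has changed by that much, and returns True; else False.
- robot.move_joints(angles): joint-space move.
- robot.grip(opening, strength=None): opening from 0.0 (shut) to 1.0 (fully open); strength is the grip in N (None keeps the last); returns when the fingers have stopped.
- robot.sleep(seconds).
- robot.inverse_kinematics(position, orientation): joint angles nearest the present ones, or None.
- robot.sense(): the state.
- robot.grab_frame(name): name is "scene" or "top"; returns a dict with "image" (400x640x3 uint8, red, green, blue), "range_z" (400x640 float32, m along the optical axis (not along the pixel's ray), 0 where there is no reading), "fx", "fy", "cx", "cy" (pixels), "R" (3x3) and "t" (3): a world point X has camera coordinates R X + t. Camera axes: x right, y down, z forward; pixel columns grow to the right and rows downward; lengths in m; the calibration is good to about 2 mm. A picture is of the moment at which its call begins.
A pose or a line that the arm cannot do raises robot.IKError and nothing moves.
- robot.close_job(): hands the job in; it is judged then, once.
The state is a dict: "t": time; "joint_pos": joint angles; "joint_velocities": joint speeds; "effort": joint torques, N m; "tcp_pos": TCP position; "tcp_rot": TCP orientation; "wrist_force": force on the tool from outside, world axes, zero at the start; "torque": the same for the moment, N m; "opening": opening from 0.0 (shut) to 1.0 (fully open); "gripper_force": force on a finger pad.
Only numpy, scipy, OpenCV 4.12 (cv2) and the standard library are available. Lean on these libraries where they do the work, as an engineer would, in place of code of your own. Each camera call takes 0.05 s, during which the arm holds its last target. There are 200 camera calls.

## Working session

There is one attempt and no reset: what is moved stays moved. The work goes in short steps, each a Python script; the robot and the scene stay as the last script left them, time stands still between calls to the robot, and variables do not carry over. Pictures are saved under pics/ and viewed, at most 10 in all, crops included, and the job is handed in when it is done.

```bash
mkdir -p pics; python3 - <<'E'
from plant import robot
import cv2,numpy as np
for n in("top","scene"):
    f=robot.grab_frame(n); cv2.imwrite(f"pics/{n}0.png",f["image"][:,:,::-1]); np.savez(f"{n}0.npz",**f)
    print(n,f["fx"],f["cx"],f["cy"],(-f["R"].T@f["t"]).round(3),f["R"].round(2).tolist())
s=robot.sense();print(robot.nose_length,s["t"],s["tcp_rot"],s["opening"],s["wrist_force"])
E
```

```text
top 390.08041923329444 312.291392480295 201.21700822570898 [0.505 0.023 0.772] [[0.03, -1.0, 0.0], [-1.0, -0.03, -0.07], [0.07, 0.0, -1.0]]
scene 471.0678684224241 324.88664182498127 206.76743647150715 [1.121 0.12  0.626] [[-0.18, 0.98, -0.0], [0.68, 0.12, -0.72], [-0.71, -0.13, -0.69]]
0.011 0.1 [-3.13983416e+00  6.84702460e-05  2.83484220e+00] 0.996836885762212 [-0.67765727 -0.03982479 -0.8706143 ]
```

View pics/top0.png

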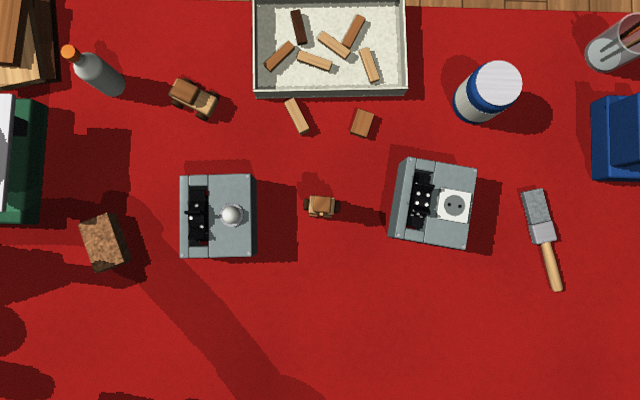

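View pics/scene0.png

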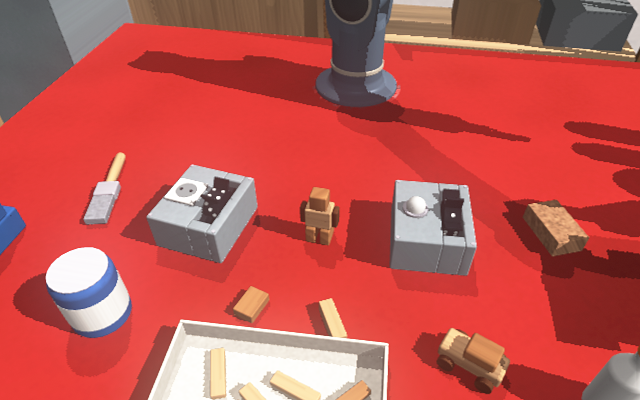

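The lamp timer (dome at px 232,215 in the top view, wheel at 197,215) is on the left. The socket timer is at (435,203), with the figure between them at (320,207). Next I'll measure the lamp timer's box and zoom in on its wheel.

```bash
cat >h.py <<'E'
import numpy as np,cv2
def pts(f):
    z=f["range_z"];v,u=np.indices(z.shape)
    c=np.stack([(u-f["cx"])/f["fx"]*z,(v-f["cy"])/f["fy"]*z,z],-1)
    return (c-f["t"])@f["R"]
def crop(f,u0,u1,v0,v1,s): return cv2.resize(np.ascontiguousarray(f["image"][v0:v1,u0:u1,::-1]),None,fx=s,fy=s,interpolation=cv2.INTER_CUBIC)
E
python3 - <<'E'
from h import *
f=dict(np.load("top0.npz"));g=dict(np.load("scene0.npz"))
P=pts(f)
a=crop(f,170,270,160,270,5);b=crop(g,430,490,170,280,5)
cv2.imwrite("pics/c1.png",np.hstack([a,b]))
for nm,(u0,u1,v0,v1) in dict(lamp=(165,275,160,270),saw=(380,485,145,260)).items():
    Q=P[v0:v1,u0:u1].reshape(-1,3)
    T=Q[(Q[:,2]>.066)&(Q[:,2]<.112)]; 
    print(nm,cv2.minAreaRect((T[:,:2]*1000).astype(np.float32)),np.median(T[:,2]))
    I=f["image"][v0:v1,u0:u1].reshape(-1,3).astype(int)
    W=Q[(I.max(1)<60)&(Q[:,2]>.08)]; print(' wheel',len(W),W.min(0).round(3),W.max(0).round(3),W.mean(0).round(3))
    L=Q[(Q[:,2]>.095)&(I.max(1)<90)];print(' lugtips',len(L),np.sort(L[:,0]).round(3)[::4],L.mean(0).round(3))
d=P[205:225,225:240].reshape(-1,3);d=d[d[:,2]>.085];print('dome',d.mean(0),d[:,2].max())
q=P[190:225,300:342].reshape(-1,3);q=q[q[:,2]>.03];print('fig',q.min(0),q.max(0))
E
```

```text
lamp ((526.0720825195312, 195.41119384765625), (150.218017578125, 128.8291778564453), 3.2775139808654785) 0.07331828820288314
 wheel 560 [0.483 0.023 0.08 ] [0.57  0.241 0.772] [0.517 0.222 0.098]
 lugtips 85 [0.505 0.505 0.505 0.505 0.526 0.526 0.526 0.527 0.527 0.527 0.528 0.528
 0.528 0.529 0.529 0.529 0.53  0.531 0.531 0.531 0.531 0.532] [0.524 0.187 0.231]
saw ((561.5462646484375, -200.03643798828125), (130.451171875, 150.4487762451172), 81.59078216552734) 0.07361862497719272
 wheel 465 [ 0.505 -0.24   0.08 ] [0.592 0.023 0.772] [ 0.566 -0.169  0.101]
 lugtips 177 [0.505 0.505 0.505 0.539 0.539 0.54  0.54  0.541 0.542 0.542 0.542 0.542
 0.543 0.544 0.544 0.544 0.545 0.545 0.546 0.546 0.547 0.547 0.549 0.583
 0.583 0.584 0.584 0.585 0.586 0.586 0.586 0.587 0.587 0.587 0.587 0.587
 0.589 0.589 0.589 0.589 0.59  0.59  0.591 0.592 0.592] [ 0.562 -0.157  0.146]
dome [0.52755865 0.16341051 0.09232958] 0.09889831534297068
fig [ 0.50477263 -0.02737881  0.03030648] [0.56913543 0.03941135 0.77220438]
```

View pics/c1.png

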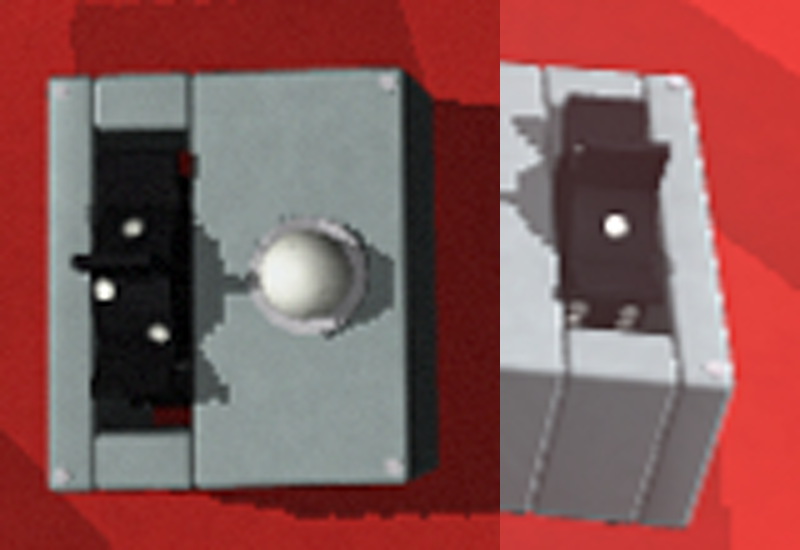

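The wheel is balanced between 1 and 2: one lug points straight up (px 110,262 in the crop), with the one-dot face toward +x and the two-dot face toward -x. I measured the box centre at (0.526, 0.195) with yaw +3.3°. Its size matches at 150x129 mm, and the dome offset agrees. One push with the standard end point should bring up face 2, so I'll do that and look.

```bash
cat >>h.py <<'E'
from plant import robot
yaw=np.radians(3.3);c=np.array([.526,.195]);Rz=np.array([[np.cos(yaw),-np.sin(yaw)],[np.sin(yaw),np.cos(yaw)]])
ori=[np.pi,0,yaw-np.pi]
def P3(x,z): return [*(c+Rz@[x/1000,.030]),z/1000+robot.nose_length]
def push(end=9):
    robot.move_straight(P3(-45,95),vel=.12)
    robot.move_straight(P3(end,95),vel=.06)
    print("pushing force",robot.sense()["wrist_force"].round(1))
    robot.move_straight(P3(end,140),vel=.15)
    robot.move_straight(P3(-45,150),vel=.2)
def look(n):
    g=robot.grab_frame("scene");cv2.imwrite(n,np.hstack([crop(g,380,490,160,280,4),crop(g,150,260,160,280,3.0)[:0].reshape(0,330,3)]) if 0 else crop(g,380,490,160,280,5))
    s=robot.sense();print(s["t"],s["tcp_pos"].round(4),s["tcp_rot"].round(3),s["opening"],s["wrist_force"].round(1))
E
sed -i 's/np.hstack.*if 0 else //' h.py
python3 - <<'E'
from h import *
robot.grip(0.0)
robot.goto(P3(-45,190),ori)
push()
look("pics/s1.png")
E
```

```text
pushing force [ 0.5 -0.   0.2]
5.6167 [0.4793 0.2222 0.1604] [-3.141 -0.    -3.084] -0.0018977278244692625 [ 0.7 -0.2 -0. ]
```

View pics/s1.png

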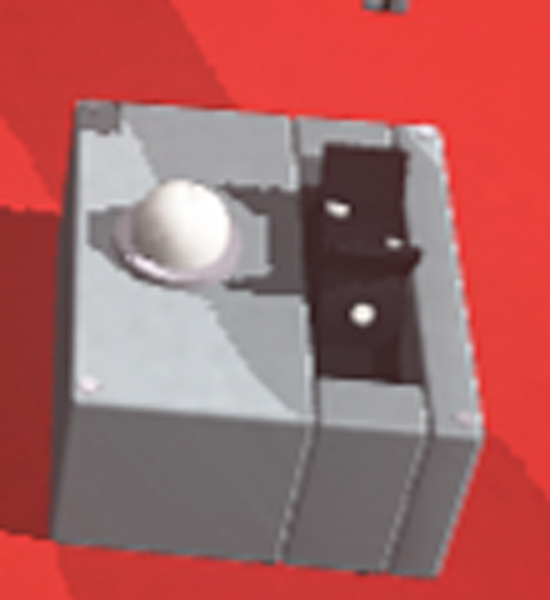

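Face 2 is now on top: two dots at (337,208) and (393,243), with the lug in front of them and the one-dot face below at (362,313). Two more pushes should do it; I'll check after the first.

```bash
python3 - <<'E'
from h import *
push()
look("pics/s2.png")
E
```

```text
pushing force [-2.2 -0.7  0.6]
8.2 [0.4793 0.2222 0.1604] [-3.141 -0.    -3.084] 0.0004853296449865877 [ 0.1  0.2 -0.5]
```

View pics/s2.png

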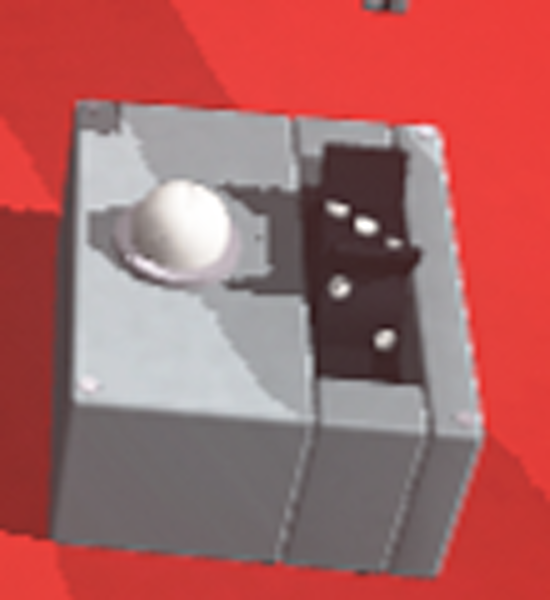

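Three dots are now on top (337,208 to 393,243), with the two-dot face in front. One more push, then I'll back away for the final check.

```bash
python3 - <<'E'
from h import *
push()
robot.move_straight(P3(-60,250),vel=.2)
look("pics/s3.png")
f=robot.grab_frame("scene");cv2.imwrite("pics/s3full.png",f["image"][:,:,::-1])
E
```

```text
pushing force [-0.2 -0.6  1.6]
11.4417 [0.4639 0.2209 0.2593] [-3.140e+00 -3.000e-03 -3.084e+00] -0.0008461963473882704 [-0.2 -0.2 -1.1]
```

View pics/s3.png

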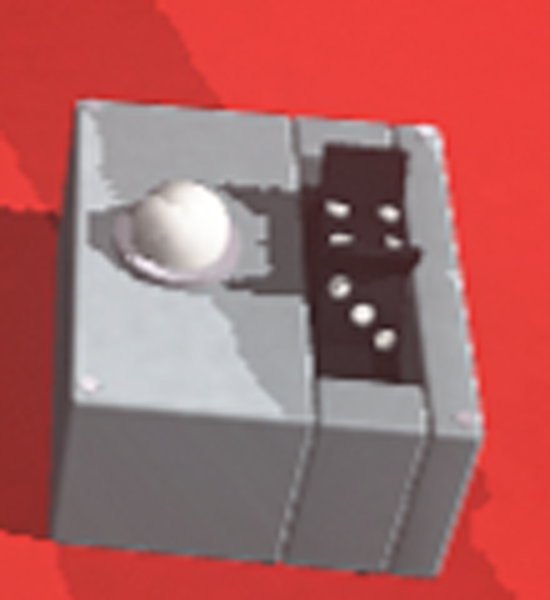

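View pics/s3full.png

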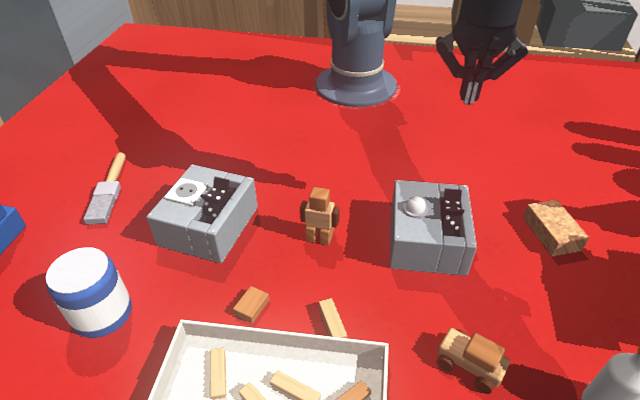

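Four dots are on top (337,208 to 393,243), with the three-dot face in front. The figure is standing at (320,215), the other timer looks unchanged, and the arm is clear.

```bash
python3 -c "
from plant import robot
print(robot.close_job())"
```

```text
the job is handed in; nothing more can be done
None
```

The lamp timer now shows four dots on top; the other timer's wheel was left alone, the wooden figure is still standing, and the job was handed in at about 11.5 s.

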